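# Clamp a bottle on the orbital shaker

### The job

Stand the larger of the two brown bottles upright on the shaker's platform, between the two rubber bars. Then slide the front clamp, which has a handle, towards the bottle until you feel it seat firmly against the back bar, so that the bottle stays held snugly between both bars without being forced, and let go. Leave the small brown bottle and the tape roll where they are.

Things in the scene. Friction and masses are not known exactly. Their poses are not given: they have to be found in the camera images.
- large_bottle: the larger brown glass bottle with a white cap, loose, 160 to 260 g: round body 52 mm in diameter, straight from the foot to 58 mm up, then a shoulder; cap 34 mm in diameter, 105 mm tall in all; origin at the centre of its foot, z up along the bottle
- small_bottle: the smaller brown bottle with a white cap, 45 mm in diameter and 93 mm tall, loose, not to be moved; it may stand in either of the two bottle places; origin at the centre of its foot
- tape_roll: roll of cream tape lying flat, 68 mm across, 18 mm high, loose, not to be moved; origin at the centre of its underside
- shaker: white orbital shaker, off and fixed to the bench, 240 (x) x 220 (y) mm; origin at the centre of its underside; x axis from its control panel (robot side) to its back, the way the front clamp slides to close; y along the bars. Its flat grey platform mat (196 x 160 mm) lies 83 mm above the origin. Steel rails run along x at y = +-92 mm; rails, shoes and knobs end below 145 mm above the origin
- platform (a point): centre of the top of the platform mat, 83 mm above the shaker's origin; axes as the shaker's
- back_bar: fixed rear bar, a rubber-sleeved round bar 18 mm in diameter and 156 mm long along the shaker's y; origin at the middle of its axis, 32 mm above the mat; its distance behind the platform's centre differs (60 to 80 mm). It is fixed and is the stop for the bottle
- front_bar: front rubber bar, 18 mm in diameter and 156 mm long, parallel to the back bar and 32 mm above the mat; origin at the middle of its axis. It is carried by the front clamp on springs (about 1 N per mm, 15 mm of travel, then solid) that give towards the robot when it presses on something
- clamp_handle (a point): middle of the front clamp's handle, a 10 mm steel rod, straight for 100 mm along the shaker's y, 85 mm above the mat, to be gripped from above across its 10 mm; 62 mm nearer the robot than the front bar's axis while the springs are relaxed. The clamp slides only along the shaker's x, at most 100 mm; its shoes grip the rails: about 7 N keeps it moving, and it stays where it is left
Mind the look-alikes: they are no part of the job. What is shaped like the large_bottle but green, orange or purple is not meant.

How it is judged:
By the outcome, as a careful person would: the job done as asked, in the order asked, and still so for the second after the job is handed in, with the robot touching nothing.
It also fails if it takes over 64 s, if anything falls off the work surface, if the arm or the gripper's body presses on something with over 40 N, if the wrist force passes 120 N, or if a joint passes its speed limit or range.

### The arm

A 6-joint arm with a two-finger parallel gripper is mounted at the origin on a cart in front of the work surface, level with it; the furniture and walls round the work are solid. World frame = base frame: x ahead of the robot, y to its left, z up, the work surface at z = 0. Lengths are in m, angles in degrees, forces in N, time in s.
With the tool pointing down it reaches from about 0.4 to 0.825 m from the base axis. Payload 7 kg.
Tool frame: the origin (TCP) lies at the very end of the fingers, on their centre line; the grasp point (between the pads) lies 19 mm behind it (r.grip_depth is the distance from the TCP to the grasp point, in m); z points along the fingers, y is the line along which they close (so a half turn about z gives the same grasp; the last joint's range is limited). The gripper opens to 88 mm and grips with 3 to 60 N. Pads are 19 mm wide; open, the fingers measure 130 mm over their backs; the gripper's body (78 mm by 193 mm) begins 47 mm behind the grasp point.
Start: joints at [88.757, 20.546, 0.682, 0, -70.136, -16.507], TCP at [0.206, 0.643, 0.227] pointing down, gripper open.
Joint ranges: [-176.03, 176.03], [-82.01, 121.73], [-58.28, 71.71], [-173.87, 95.51], [-174.79, -0.11], [-173.66, 173.66]. Speed limits (degrees/s): [136.94, 136.94, 172.46, 180, 180, 180].

### API

Orientations are given as [roll, pitch, yaw] about the fixed x, y, z axes, in that order (R = Rz(yaw) Ry(pitch) Rx(roll)).
In Python, from plant import r gives the robot as it stands.
- The arm moves only by the tool play_rows, never from a script. Its argument "rows" is a list that holds one entry, the list of rows, each a list of 5 numbers: the closure, from 0 (fully open) to 1 (shut), then the shift along the tool's x, y, z each as a share of 0.5 m, from -1 to 1, then the turn about the tool's z as a share of 1.5 rad, from -1 to 1. A call has exactly 8 rows; each row is the pose to reach, as a shift and turn from the pose commanded when the call began, along the tool's axes at that moment; what a row does not reach only later rows make up. A row lasts 1/12 s, in which the tool goes at most 41.7 mm and 7.16 degrees, less where a joint would pass 70% of its speed; a pose out of reach is approached as far as the arm can. A call with a number of a shift or a turn outside -1 to 1 is refused whole. A call with a gripper value outside its range is refused whole. The fingers move at their own pace and stop on an object; "squeeze" is the grip in N (left out, the last holds). Time passes only in rows, so rows that repeat a pose let the fingers close, or fill a call up. It gives the time, the measured TCP pose, the force, the opening and the grip force at its end, in the units of the state.
- r.get_state(): the state, without advancing time (a new reading comes with each control period).
- r.capture(name): name is "scene" or "top" or "wrist"; returns the picture (480x640x3 uint8, red, green, blue); there is no depth.
- r.camera_info(name): a dict with "fovy" (degrees; the focal length in pixels is half the picture's height over the tangent of half this angle, whatever the lens; pixels are square), "cx", "cy" (the principal point, pixels), "pose" (4x4, takes a point from camera to world coordinates). Camera axes: x right, y down, z forward; pixel columns grow to the right and rows downward; lengths in m; the calibration is good to about 2 mm. A picture is of the moment at which its call begins: read the wrist's pose just before it. camera_info takes no time and is no camera call; for the wrist camera it gives the pose at the moment of the call.
- r.close_job(): hands the job in; it is judged then, once.
The state is a dict: "time_s": time; "joints": joint angles; "qd": joint speeds; "joint_torque": joint torques, N m; "tcp_pos": TCP position; "eef_rot": TCP orientation; "contact_force": force on the tool from outside, world axes, zero at the start; "moment": the same for the moment, N m; "gripper_width": finger opening in m; "gripper_force": force on a finger pad.
Only numpy, scipy, OpenCV 4.12 (cv2) and the standard library are available. Lean on these libraries where they do the work, as an engineer would, in place of code of your own. Each camera call takes 0.05 s, during which the arm holds its last target. There are 200 camera calls.

## Working session

There is one attempt and no reset: what is moved stays moved. The work goes in short steps, Python scripts to look and compute and a tool call to move; the robot and the scene stay as the last step left them, time stands still between calls to the robot, and variables do not carry over. Pictures are saved under pics/ and viewed, at most 10 in all, crops included, and the job is handed in when it is done.

Besides the shell and the picture viewer there is one more tool, called after "Emit:" in YAML: its name, and indented under it one key for each argument. play_rows: Moves the arm, as the interface text tells. Its arguments: {"type":"object","properties":{"rows":{"type":"array","items":{"type":"array","items":{"type":"array","items":{"type":"number"}}}},"squeeze":{"type":"number"}},"required":["rows"]}

```bash
mkdir -p pics; ls
python3 - <<'E'
from plant import r
import cv2
for n in("scene","top"):
    cv2.imwrite(f"pics/{n}0.png",cv2.cvtColor(r.capture(n),cv2.COLOR_RGB2BGR))
    i=r.camera_info(n);print(n,i["fovy"],i["cx"],i["cy"],i["pose"])
s=r.get_state();print(s)
E
```

```text
pics
scene 52.51155356795002 322.9714746152781 240.25688795201307 [[ 0.69064914 -0.45803408  0.55965037 -0.18766406]
 [-0.72281679 -0.41234041  0.55453699 -0.75649213]
 [-0.02323038 -0.78751518 -0.61585728  0.80349605]
 [ 0.          0.          0.          1.        ]]
top 45.63908748510857 320.876206038792 253.84551875591066 [[-0.02437143 -0.99735178  0.0685234   0.33651021]
 [-0.99969176  0.02398914 -0.00639646 -0.12166191]
 [ 0.0047357  -0.06865817 -0.997629    1.65576752]
 [ 0.          0.          0.          1.        ]]
{'time_s': 0.1, 'joints': array([ 8.87554995e+01,  2.05883033e+01,  6.38834398e-01, -1.62313221e-02,
       -7.01374429e+01, -1.65071816e+01]), 'qd': array([ 0.00028138, -0.14529394,  0.2118821 ,  0.02994663,  0.10318588,
        0.0024365 ]), 'joint_torque': array([-1.46288930e-03, -5.84162557e+01,  2.93752581e+01,  7.01554567e+00,
        1.02061545e-02, -4.42199075e-05]), 'tcp_pos': array([0.20570059, 0.6424261 , 0.22570872]), 'eef_rot': array([ 1.79912334e+02, -1.00664390e-02, -1.77572008e+01]), 'contact_force': array([-0.69817622,  0.070193  ,  0.20276454]), 'moment': array([0.01502713, 0.00682904, 0.01304294]), 'gripper_force': 0.0, 'gripper_width': 0.08735561719563764}
```

View pics/scene0.png

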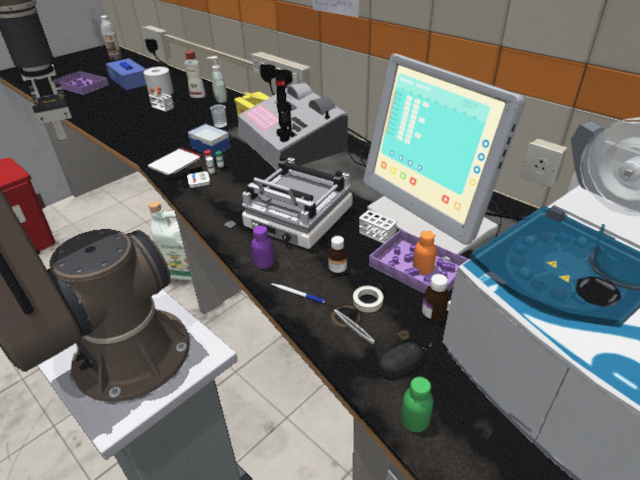

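View pics/top0.png

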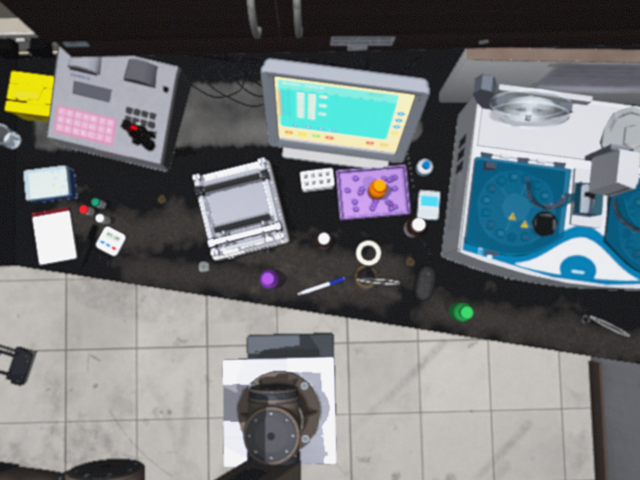

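The scene view shows brown bottles at about (337,255) and (435,297), which are at (324,239) and (418,226) in the top view. The shaker is at top (240,210) and the tape roll at top (368,252). I'll enlarge both for accuracy.

```bash
cat > h.py <<'E'
import numpy as np,cv2
from plant import r
def ray(n,u,v,i=None):
    i=i or r.camera_info(n);f=240/np.tan(np.radians(i["fovy"]/2));T=np.array(i["pose"])
    d=T[:3,:3]@np.array([(u-i["cx"])/f,(v-i["cy"])/f,1]);return T[:3,3],d/np.linalg.norm(d)
def plane(n,u,v,z,i=None):
    o,d=ray(n,u,v,i);return o+d*(z-o[2])/d[2]
def tri(a,b):
    A=np.zeros((3,3));c=np.zeros(3)
    for o,d in(a,b):
        P=np.eye(3)-np.outer(d,d);A+=P;c+=P@o
    x=np.linalg.solve(A,c);return x,[np.linalg.norm(np.cross(x-o,d)) for o,d in(a,b)]
def proj(n,p,i=None):
    i=i or r.camera_info(n);f=240/np.tan(np.radians(i["fovy"]/2));T=np.array(i["pose"])
    q=T[:3,:3].T@(np.array(p)-T[:3,3]);return f*q[0]/q[2]+i["cx"],f*q[1]/q[2]+i["cy"]
E
python3 - <<'E'
from h import *
s=cv2.imread("pics/scene0.png");t=cv2.imread("pics/top0.png")
a=cv2.resize(s[155:335,225:465],(800,600),interpolation=cv2.INTER_CUBIC)
b=cv2.resize(t[150:270,180:340],(800,600),interpolation=cv2.INTER_CUBIC)
cv2.imwrite("pics/a.png",a);cv2.imwrite("pics/b.png",b)
for n,im,rois in(("scene",s,[(325,232,350,250),(425,272,455,295)]),("top",t,[(312,228,336,250),(408,214,430,240)])):
    for x0,y0,x1,y1 in rois:
        m=(im[y0:y1,x0:x1].min(2)>150).astype('u1')
        k,_,st,c=cv2.connectedComponentsWithStats(m)
        print(n,[(q[:5]+[x0,y0,0,0,0],ce+[x0,y0]) for q,ce in zip(st[1:],c[1:]) if q[4]>8])
E
```

```text
scene [(array([331, 236,  13,  11, 106]), array([336.66037736, 240.81132075]))]
scene [(array([431, 274,  17,  16, 201]), array([438.45771144, 280.75621891]))]
top [(array([318, 233,  12,  11, 104]), array([323.5, 238. ]))]
top [(array([412, 214,  18,  17, 199]), array([419.72361809, 221.60301508]))]
```

View pics/a.png

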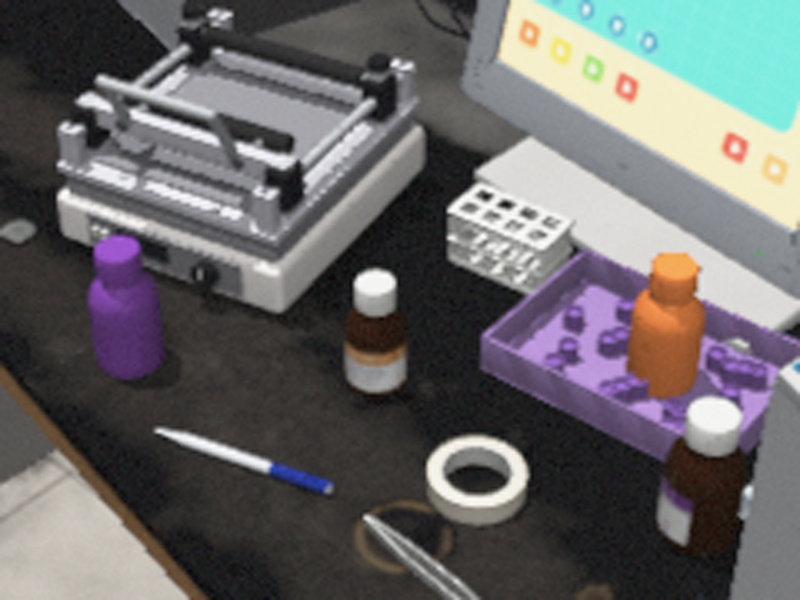

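View pics/b.png

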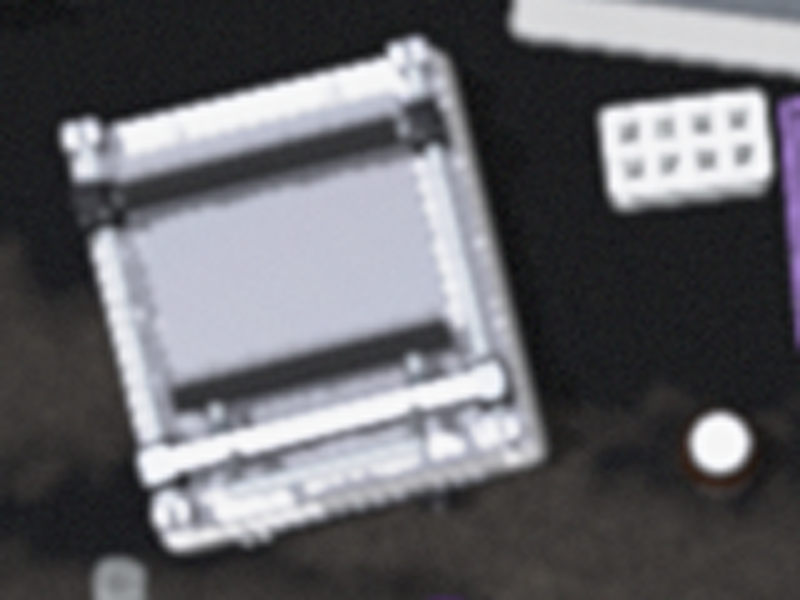

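Crop (a) shows the larger bottle at right (cap at scene 438,281) and the small one at 337,241. The purple and orange bottles are decoys. In crop (b), the back bar runs (125,195)–(400,130) and the front bar (175,392)–(450,330).

Run:
```python
from h import *
np.set_printoptions(precision=4,suppress=True)
t=cv2.imread("pics/top0.png");s=cv2.imread("pics/scene0.png")
m=(t[218:238,406:428].min(2)>150).astype('u1');k,_,st,c=cv2.connectedComponentsWithStats(m);print(st[1:]+[406,218,0,0,0],c[1:]+[406,218])
i=1+np.argmax(st[1:,4]);u,v=c[i]+[406,218]
# cap body brightness centroid in scene ~ mid of cap height; use top centre
print("L",tri(ray("top",u,v),ray("scene",438.4,280.7)),"S",tri(ray("top",323.5,238),ray("scene",336.7,240.8)))
print("L plane top .105",plane("top",u,v,.105),"S .093",plane("top",323.5,238,.093))
q=lambda x,y:(180+x/5,150+y/5)
ms=dict(back=((125,195),(400,130)),front=((175,392),(450,330)))
for k,(a,b) in ms.items():
    A=plane("top",*q(*a),.115);B=plane("top",*q(*b),.115);d=A-B;print(k,A,B,np.linalg.norm(d),np.degrees(np.arctan2(d[1],d[0]))-90)
# tri ends of bars w/ scene crop a scale 3.333 offset 225,155
w=lambda x,y:(225+x/3.333,155+y/3.333)
print("handle scene mid at .168",plane("scene",*w(168,110),.168), plane("scene",*w(98,83),.168),plane("scene",*w(236,135),.168))
print("tape",plane("top",368,252,.018))
```

```text
[[412 218  16  13 146]] [[418.4178 223.7877]]
L (array([ 0.5184, -0.3998,  0.098 ]), [np.float64(0.0024280617950679993), np.float64(0.0024280617950679794)]) S (array([ 0.4862, -0.1383,  0.0866]), [np.float64(0.0024740128327180957), np.float64(0.00247401283271807)])
L plane top .105 [ 0.5191 -0.4005  0.105 ] S .093 [ 0.4874 -0.14    0.093 ]
back [0.6271 0.18   0.115 ] [0.6594 0.0295 0.115 ] 0.15388489361961727 12.136591937309845
front [0.5184 0.154  0.115 ] [0.5488 0.0042 0.115 ] 0.15280456595377095 11.451585082655825
handle scene mid at .168 [0.4626 0.0478 0.168 ] [0.4531 0.1168 0.168 ] [ 0.4726 -0.0147  0.168 ]
tape [ 0.4511 -0.268   0.018 ]
```

```bash
cat >> h.py <<'E'
def go(x,y,z,yaw,cur=None):
    s=r.get_state();p,e=(s["tcp_pos"],s["eef_rot"]) if cur is None else (np.array(cur[:3]),[180,0,cur[3]])
    a=np.radians(e[2]);X=np.array([np.cos(a),np.sin(a),0]);Y=np.array([np.sin(a),-np.cos(a),0])
    d=np.array([x,y,z])-p
    print("row",np.round([d@X/.5,d@Y/.5,-d[2]/.5,-((yaw-e[2]+180)%360-180)/85.944],4),"dist",np.linalg.norm(d).round(3))
E
python3 -c "
from h import *
a=(.206,.643,.227,-17.76);b=(.45,.42,.30,-60);c=(.55,.12,.3,-90);d=(.52,-.2,.3,-90);e=(.49,-.36,.25,-90)
go(*b,cur=a);go(*c,cur=b);go(*d,cur=c);go(*e,cur=d)
print(r.camera_info('wrist'),r.get_state()['tcp_pos'])"
```

```text
row [ 0.6008  0.2759 -0.146   0.4915] dist 0.339
row [ 0.6196  0.1268 -0.      0.3491] dist 0.316
row [ 0.64  0.06 -0.    0.  ] dist 0.321
row [0.32 0.06 0.1  0.  ] dist 0.17
{'fovy': 68.62774334278042, 'cx': 316.37338618440407, 'cy': 239.3454891432461, 'pose': array([[-0.30295639, -0.90620592, -0.29497162,  0.28576718],
       [-0.95300283,  0.28864415,  0.09203348,  0.6160301 ],
       [ 0.00174055,  0.30899092, -0.95106339,  0.38271483],
       [ 0.        ,  0.        ,  0.        ,  1.        ]])} [0.20570059 0.6424261  0.22570872]
```

```bash
python3 -c "
from h import *
a=(.206,.643,.227,-17.76);b=(.45,.42,.30,-73.76);c=(.55,.12,.3,-129.76);d=(.52,-.17,.3,-185.76);e=(.50,-.26,.30,-241.76)
go(*b,cur=a);go(*c,cur=b);go(*d,cur=c);go(*e,cur=d)
s=cv2.imread('pics/scene0.png');cv2.imwrite('pics/g.png',cv2.resize(s[0:150,0:150],(600,600)))"
```

```text
row [ 0.6008  0.2759 -0.146   0.6516] dist 0.339
row [ 0.632  -0.0242 -0.      0.6516] dist 0.316
row [ 0.4842 -0.3248 -0.      0.6516] dist 0.292
row [ 0.0217 -0.1831 -0.      0.6516] dist 0.092
```

View pics/g.png

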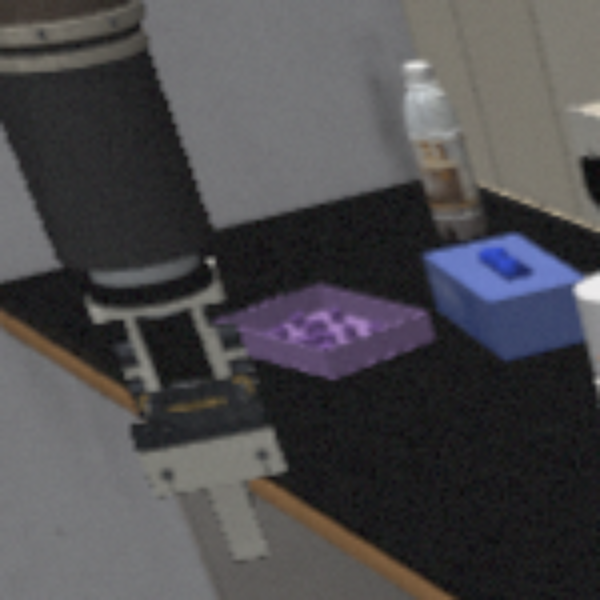

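The view is roughly along tool y, so the body's 78 mm lies along tool x and the 193 mm along tool y. I'll move towards the bottle, turning the camera side away from the centrifuge.

Emit:
play_rows:
  rows:
    - [[0, 0.6, 0.276, -0.146, 0.652], [0, 0.6, 0.276, -0.146, 0.652], [0, 0.6, 0.276, -0.146, 0.652], [0, 0.6, 0.276, -0.146, 0.652], [0, 0.6, 0.276, -0.146, 0.652], [0, 0.6, 0.276, -0.146, 0.652], [0, 0.6, 0.276, -0.146, 0.652], [0, 0.6, 0.276, -0.146, 0.652]]

```text
time_s: 0.77
tcp_pos: [0.4469, 0.4214, 0.2988]
eef_rot: [180.0, -0.0, -74.1]
contact_force: [0.9, 1.8, -0.1]
gripper_width: 0.0875
gripper_force: 0.0
```

Emit:
play_rows:
  rows:
    - [[0, 0.632, -0.024, 0, 0.652], [0, 0.632, -0.024, 0, 0.652], [0, 0.632, -0.024, 0, 0.652], [0, 0.632, -0.024, 0, 0.652], [0, 0.632, -0.024, 0, 0.652], [0, 0.632, -0.024, 0, 0.652], [0, 0.632, -0.024, 0, 0.652], [0, 0.632, -0.024, 0, 0.652]]

```text
time_s: 1.43
tcp_pos: [0.5459, 0.1197, 0.2984]
eef_rot: [-180.0, -0.0, -130.3]
contact_force: [-0.1, 0.4, 0.3]
gripper_width: 0.0875
gripper_force: 0.0
```

Run:
```python
from h import *
s=r.get_state();print(s['tcp_pos'],s['eef_rot'],s['joints'],s['time_s'])
i=r.camera_info('wrist');im=r.capture('wrist');np.save('w1.npy',i,allow_pickle=True)
cv2.imwrite('pics/w1.png',im[:,:,::-1])
go(.52,-.17,.3,-185.76);
```

```text
[0.54592239 0.11967903 0.29843275] [-1.79999092e+02 -3.41007437e-02 -1.30269795e+02] [ 3.24437724e+01  7.35902344e+00 -7.51552893e+00  1.13796595e-02
 -7.51577386e+01 -7.27164851e+01] 1.4333
row [ 0.4704 -0.3351 -0.0033  0.6403] dist 0.289
```

View pics/w1.png

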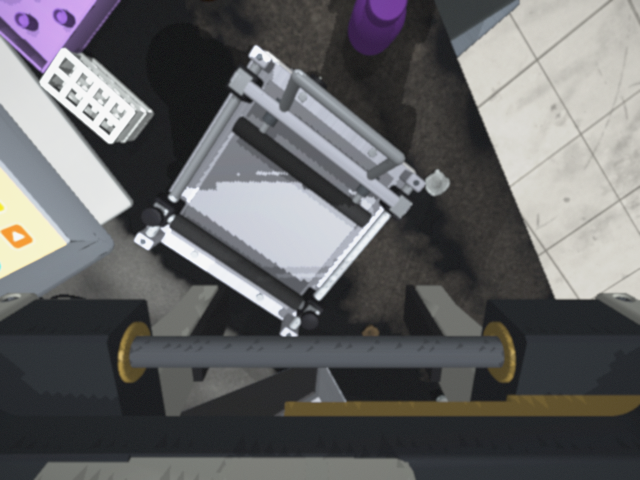

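The wrist view shows the shaker clearly: back bar (168,213)–(306,303), front bar (238,124)–(368,216), handle (298,72)–(402,160).

Emit:
play_rows:
  rows:
    - [[0, 0.47, -0.335, 0, 0.645], [0, 0.47, -0.335, 0, 0.645], [0, 0.47, -0.335, 0, 0.645], [0, 0.47, -0.335, 0, 0.645], [0, 0.47, -0.335, 0, 0.645], [0, 0.47, -0.335, 0, 0.645], [0, 0.47, -0.335, 0, 0.645], [0, 0.47, -0.335, 0, 0.645]]

```text
time_s: 2.15
tcp_pos: [0.5225, -0.1698, 0.2981]
eef_rot: [-179.9, -0.1, 174.1]
contact_force: [0.3, 0.9, 0.1]
gripper_width: 0.0877
gripper_force: 0.0
```

Run:
```python
from h import *
np.set_printoptions(precision=4,suppress=True)
i=np.load('w1.npy',allow_pickle=True).item();im=cv2.imread('pics/w1.png')
g=cv2.cvtColor(im,cv2.COLOR_BGR2GRAY).astype(float)
def centre(a,b,dark=True):
    # dark-band centre line: per-sample intensity-threshold midpoint across normal, line fit
    a,b=np.float64(a),np.float64(b);d=(b-a)/np.linalg.norm(b-a);n=np.array([-d[1],d[0]]);P=[];W=[]
    for t in np.linspace(.15,.85,30):
        c=a+(b-a)*t;k=np.arange(-14,14.1,.5);pr=np.array([g[int(round(q[1])),int(round(q[0]))] for q in c+k[:,None]*n])
        m=pr<60 if dark else 0
        kk=k[m]
        if len(kk)>4:P.append(c+n*kk.mean());W.append(len(kk)/2)
    vx,vy,x,y=cv2.fitLine(np.float32(P),cv2.DIST_HUBER,0,.01,.01).ravel();print("width",np.median(W))
    o=np.array([x,y]);v=np.array([vx,vy]);return [o+v*((np.array(e)-o)@v) for e in(a,b)]
for k,(a,b),z,dk in(("back",((168,213),(306,303)),.117,1),("front",((238,124),(368,216)),.117,1),("handle",((298,72),(402,160)),.168,0)):
    if dk:a,b=centre(a,b)
    A=plane('wrist',*a,z,i);B=plane('wrist',*b,z,i);d=B-A
    print(k,a,b,A[:2],B[:2],'mid',(A+B)[:2]/2,np.linalg.norm(d),np.degrees(np.arctan2(d[1],d[0])))
s=r.get_state();print(s['tcp_pos'],s['eef_rot'])
go(.50,-.30,.30,-242)
```

```text
width 11.5
back [169.6498 210.7254] [302.8506 307.3419] [0.6534 0.0224] [0.6228 0.1878] mid [0.6381 0.1051] 0.1682398174835982 100.45334422300525
width 17.0
front [237.4605 124.7322] [365.6536 219.1846] [0.5461 0.0075] [0.511  0.1538] mid [0.5285 0.0806] 0.15045239863937615 103.48894147114399
handle (298, 72) (402, 160) [0.4774 0.0168] [0.4559 0.1188] mid [0.4666 0.0678] 0.10432934585785662 101.88324021363385
[ 0.5225 -0.1698  0.2981] [-179.9418   -0.0776  174.1245]
row [ 0.0182 -0.2636 -0.0039  0.653 ] dist 0.132
```

Emit:
play_rows:
  rows:
    - [[0, 0.018, -0.264, 0, 0.653], [0, 0.018, -0.264, 0, 0.653], [0, 0.018, -0.264, 0, 0.653], [0, 0.018, -0.264, 0, 0.653], [0, 0.018, -0.264, 0, 0.653], [0, 0.018, -0.264, 0, 0.653], [0, 0.018, -0.264, 0, 0.653], [0, 0.018, -0.264, 0, 0.653]]

```text
time_s: 2.82
tcp_pos: [0.5025, -0.2954, 0.298]
eef_rot: [-180.0, -0.0, 118.2]
contact_force: [-0.5, 0.3, 0.0]
gripper_width: 0.0877
gripper_force: 0.0
```

Run:
```python
from h import *
s=r.get_state();print(s['tcp_pos'],s['eef_rot'],s['joints'])
i=r.camera_info('wrist');im=r.capture('wrist');np.save('w2.npy',i,allow_pickle=True)
cv2.imwrite('pics/w2.png',im[:,:,::-1])
print(proj('wrist',(.515,-.4,.105),i))
```

```text
[ 0.50251979 -0.29538218  0.29797818] [-1.79965033e+02 -4.73066229e-02  1.18229326e+02] [-1.12462544e+01  9.75379486e+00 -4.69014824e+00 -1.47480924e-02
 -7.56131233e+01 -1.40520734e+02]
(np.float64(281.997498806843), np.float64(297.81903538773383))
```

View pics/w2.png

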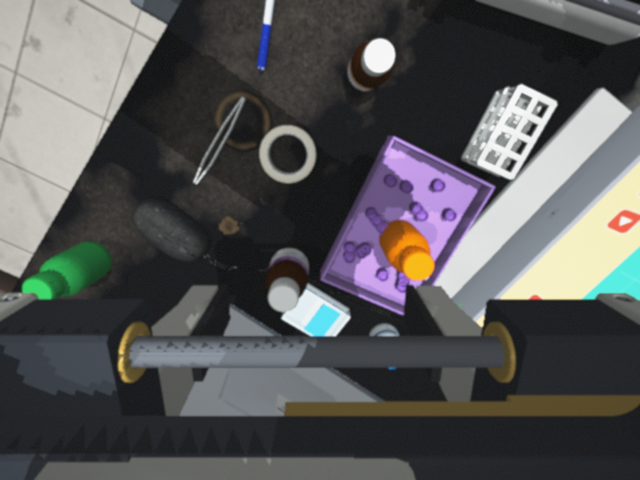

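The wrist view shows the white cap top at (284,295), with the centrifuge edge running from (230,305) to (380,400).

Run:
```python
from h import *
np.set_printoptions(precision=4,suppress=True)
i=np.load('w2.npy',allow_pickle=True).item();im=cv2.imread('pics/w2.png')
m=(im[277:315,262:300].min(2)>140).astype('u1');k,_,st,c=cv2.connectedComponentsWithStats(m);print(st[1:]+[262,277,0,0,0],c[1:]+[262,277])
ct,_=cv2.findContours(m,0,1);b=max(ct,key=cv2.contourArea);print(cv2.minEnclosingCircle(b))
for z in(.10,.105):print(plane('wrist',284,295,z,i))
for z in(0,.1,.2):print('edge',z,plane('wrist',230,305,z,i)[:2],plane('wrist',380,402,z,i)[:2])
print(tri(ray('wrist',284,295,i),ray('top',418.3,226)))
```

```text
[[269 285  31  30 737]] [[284.5536 299.6364]]
((23.235849380493164, 24.235849380493164), 18.77176284790039)
[ 0.5161 -0.3983  0.1   ]
[ 0.5154 -0.3959  0.105 ]
edge 0 [ 0.4696 -0.4994] [ 0.7515 -0.5443]
edge 0.1 [ 0.4681 -0.4385] [ 0.6881 -0.4735]
edge 0.2 [ 0.4666 -0.3776] [ 0.6246 -0.4028]
(array([ 0.5158, -0.4021,  0.0927]), [np.float64(0.0014336565612520502), np.float64(0.0014336565612522983)])
```

```bash
python3 -c "
from h import *
go(.5155,-.3995,.18,105);go(.5155,-.3995,.071,105,cur=(.5155,-.3995,.18,105))"
```

```text
row [-0.1963 -0.0746  0.2361  0.1498] dist 0.158
row [0.    0.    0.218 0.   ] dist 0.109
```

Emit:
play_rows:
  rows:
    - [[0, -0.196, -0.075, 0.06, 0.15], [0, -0.196, -0.075, 0.12, 0.15], [0, -0.196, -0.075, 0.18, 0.15], [0, -0.196, -0.075, 0.236, 0.15], [0, -0.196, -0.075, 0.236, 0.15], [0, -0.196, -0.075, 0.236, 0.15], [0, -0.196, -0.075, 0.236, 0.15], [0, -0.196, -0.075, 0.236, 0.15]]

```text
time_s: 3.53
tcp_pos: [0.5182, -0.3994, 0.1833]
eef_rot: [179.9, 0.2, 105.8]
contact_force: [0.0, 1.2, 0.5]
gripper_width: 0.0876
gripper_force: 0.0
```

Run:
```python
from h import *
np.set_printoptions(precision=4,suppress=True)
s=r.get_state();print(s['tcp_pos'],s['eef_rot'],s['joints'])
i=r.camera_info('wrist');im=r.capture('wrist')
# bring top view too
t=r.capture('top')
print('cap px',proj('wrist',(.5155,-.3995,.105),i))
cv2.imwrite('pics/w3.png',np.hstack([cv2.resize(im[:,:,::-1],(480,360)),cv2.resize(t[:,:,::-1][150:300,330:470],(320,360))]))
go(.5155,-.3995,.071,105)
```

```text
[ 0.5182 -0.3994  0.1833] [179.8523   0.1617 105.8452] [ -20.5493   20.1155   -5.7789    0.0473  -63.8908 -143.626 ]
cap px (np.float64(312.85465881930094), np.float64(247.41752713526355))
row [ 0.0008 -0.0053  0.2248  0.0096] dist 0.112
```

View pics/w3.png

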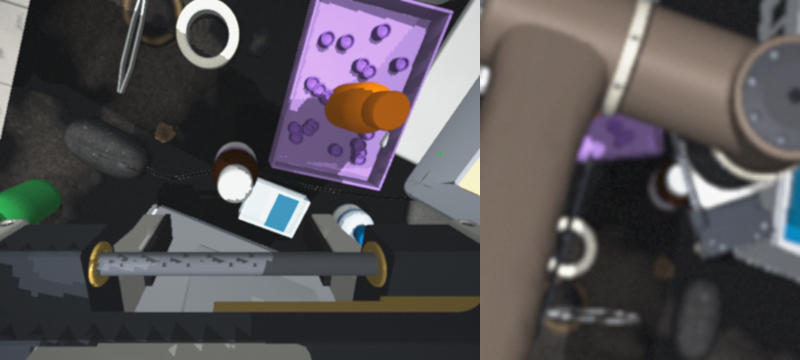

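The cap is at about (315,246), as predicted. Descending.

Emit:
play_rows:
  rows:
    - [[0, 0, -0.004, 0.05, 0.01], [0, 0, -0.004, 0.1, 0.01], [0, 0, -0.004, 0.15, 0.01], [0, 0, -0.004, 0.19, 0.01], [0, 0, -0.004, 0.215, 0.01], [0, 0, -0.004, 0.225, 0.01], [0, 0, -0.004, 0.225, 0.01], [0, 0, -0.004, 0.225, 0.01]]

```text
time_s: 4.3
tcp_pos: [0.5159, -0.4001, 0.0695]
eef_rot: [179.9, 0.1, 104.9]
contact_force: [-0.0, -0.0, 1.4]
gripper_width: 0.0877
gripper_force: 0.0
```

Emit:
play_rows:
  rows:
    - [[0.3, 0, 0, 0, 0], [0.5, 0, 0, 0, 0], [0.7, 0, 0, 0, 0], [0.8, 0, 0, 0, 0], [0.9, 0, 0, 0, 0], [1, 0, 0, 0, 0], [1, 0, 0, 0, 0], [1, 0, 0, 0, 0]]
  squeeze: 25

```text
time_s: 4.97
tcp_pos: [0.5151, -0.3999, 0.068]
eef_rot: [180.0, 0.0, 104.9]
contact_force: [1.6, 0.2, 0.0]
gripper_width: 0.0443
gripper_force: 24.2
```

Emit:
play_rows:
  rows:
    - [[1, 0, 0, -0.01, 0], [1, 0, 0, -0.03, 0], [1, 0, 0, -0.06, 0], [1, 0, 0, -0.1, 0], [1, 0, 0, -0.14, 0], [1, 0, 0, -0.18, 0], [1, 0, 0, -0.2, 0], [1, 0, 0, -0.2, 0]]

```text
time_s: 5.63
tcp_pos: [0.5162, -0.4006, 0.1714]
eef_rot: [179.8, 0.2, 104.9]
contact_force: [-0.5, -0.5, -1.3]
gripper_width: 0.0439
gripper_force: 23.0
```

Width of 44 mm means the tips are on the sloping shoulder. I'll set it back down and regrip higher, on the cap only.

Emit:
play_rows:
  rows:
    - [[1, 0, 0, 0.03, 0], [1, 0, 0, 0.07, 0], [1, 0, 0, 0.12, 0], [1, 0, 0, 0.16, 0], [1, 0, 0, 0.185, 0], [1, 0, 0, 0.198, 0], [1, 0, 0, 0.202, 0], [1, 0, 0, 0.202, 0]]

```text
time_s: 6.3
tcp_pos: [0.5138, -0.4001, 0.0683]
eef_rot: [-179.9, -0.0, 104.9]
contact_force: [-5.2, 1.9, 8.2]
gripper_width: 0.0438
gripper_force: 24.9
```

Emit:
play_rows:
  rows:
    - [[0.3, 0, 0, 0, 0], [0.3, 0, 0, 0, 0], [0.3, 0, 0, 0, 0], [0.3, 0, 0, -0.01, 0], [0.3, 0, 0, -0.02, 0], [0.3, 0, 0, -0.036, 0], [0.3, 0, 0, -0.036, 0], [0.3, 0, 0, -0.036, 0]]

```text
time_s: 6.97
tcp_pos: [0.5155, -0.4001, 0.086]
eef_rot: [179.9, 0.1, 104.9]
contact_force: [-0.3, 0.6, 0.6]
gripper_width: 0.0613
gripper_force: 0.0
```

Emit:
play_rows:
  rows:
    - [[0.5, 0, 0, 0, 0], [0.6, 0, 0, 0, 0], [0.7, 0, 0, 0, 0], [0.8, 0, 0, 0, 0], [1, 0, 0, 0, 0], [1, 0, 0, 0, 0], [1, 0, 0, 0, 0], [1, 0, 0, 0, 0]]
  squeeze: 25

```text
time_s: 7.63
tcp_pos: [0.5146, -0.3997, 0.0848]
eef_rot: [-180.0, -0.0, 104.9]
contact_force: [-0.1, -0.3, -1.3]
gripper_width: 0.0337
gripper_force: 25.0
```

Cap is gripped (33.7 mm). Lift and carry.

Emit:
play_rows:
  rows:
    - [[1, 0, 0, -0.02, 0], [1, 0, 0, -0.07, 0], [1, 0, 0, -0.13, 0], [1, 0, 0, -0.2, 0], [1, 0, 0, -0.27, 0], [1, 0, 0, -0.34, 0], [1, 0, 0, -0.38, 0], [1, 0, 0, -0.41, 0]]

```text
time_s: 8.3
tcp_pos: [0.5154, -0.4002, 0.2942]
eef_rot: [179.8, 0.2, 104.9]
contact_force: [0.7, 0.2, -3.0]
gripper_width: 0.0339
gripper_force: 25.0
```

```bash
python3 -c "
from h import *
go(.51,-.15,.295,125);go(.601,.0962,.295,145,cur=(.51,-.15,.295,125))
s=r.get_state();print(s['contact_force'],s['gripper_width'])"
```

```text
row [ 0.4864  0.1181 -0.0015 -0.2341] dist 0.25
row [ 0.299   0.4315 -0.     -0.2327] dist 0.262
[ 0.67098956  0.1762557  -2.98215451] 0.033873177515589784
```

Emit:
play_rows:
  rows:
    - [[1, 0.03, 0.007, 0, -0.02], [1, 0.09, 0.022, 0, -0.05], [1, 0.16, 0.04, 0, -0.08], [1, 0.23, 0.056, 0, -0.11], [1, 0.3, 0.073, 0, -0.15], [1, 0.37, 0.09, 0, -0.18], [1, 0.43, 0.105, 0, -0.21], [1, 0.486, 0.118, 0, -0.234]]

```text
time_s: 8.97
tcp_pos: [0.5086, -0.1476, 0.29]
eef_rot: [180.0, -0.0, 125.2]
contact_force: [0.6, 0.3, -2.9]
gripper_width: 0.0339
gripper_force: 25.0
```

Emit:
play_rows:
  rows:
    - [[1, 0.045, 0.065, 0, -0.03], [1, 0.09, 0.13, 0, -0.07], [1, 0.135, 0.195, 0, -0.11], [1, 0.18, 0.26, 0, -0.15], [1, 0.22, 0.32, 0, -0.18], [1, 0.26, 0.375, 0, -0.21], [1, 0.285, 0.415, 0, -0.23], [1, 0.299, 0.432, 0, -0.233]]

```text
time_s: 9.63
tcp_pos: [0.601, 0.0997, 0.2892]
eef_rot: [-180.0, -0.1, 145.3]
contact_force: [0.2, -0.6, -1.6]
gripper_width: 0.0337
gripper_force: 25.0
```

Run:
```python
from h import *
np.set_printoptions(precision=4,suppress=True)
s=r.get_state();print(s['tcp_pos'],s['eef_rot'],s['joints'],s['contact_force'],s['gripper_width'])
go(.601,.0962,.18,145);go(.601,.0962,.172,145)
i=r.camera_info('wrist');np.save('w4.npy',i,allow_pickle=True);cv2.imwrite('pics/w4.png',r.capture('wrist')[:,:,::-1])
```

```text
[0.601  0.0997 0.2892] [-179.9704   -0.0516  145.2757] [  27.7518   12.5332   -2.3088   -0.0331  -75.2081 -152.4676] [ 0.242  -0.5747 -1.6051] 0.03366632208972235
row [-0.004  -0.0058  0.2183  0.0032] dist 0.109
row [-0.004  -0.0058  0.2343  0.0032] dist 0.117
```

View pics/w4.png

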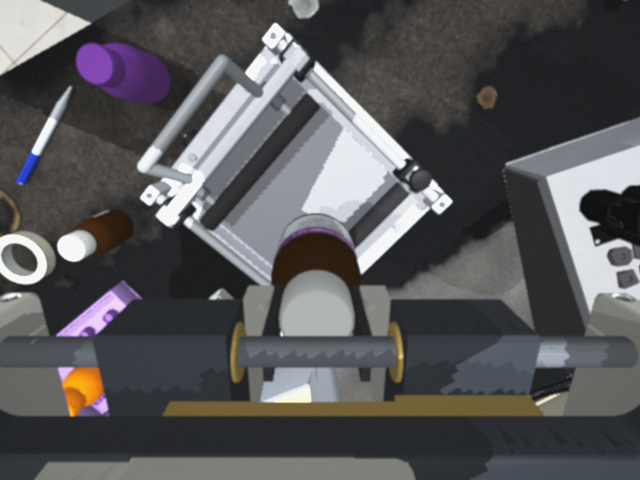

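Bottle hangs upright in the gripper. The front bar runs (208,222)–(312,102), and the back bar is visible at (358,232)–(408,188). I'll check the bar positions from this view.

Run:
```python
from h import *
i=np.load('w4.npy',allow_pickle=True).item()
for n,P,z in(('front',((208,222),(260,162),(312,102)),.117),('back',((358,232),(380,212),(402,190)),.117),('handle',((150,165),(183,117),(217,65)),.168)):
    for p in P:
        q=plane('wrist',*p,z,i);print(n,q[:2].round(4),'s',round(q[0]*.978+q[1]*.208,4),'t',round(-q[0]*.208+q[1]*.978,4))
```

```text
front [0.5451 0.0096] s 0.5351 t -0.104
front [0.5284 0.0858] s 0.5346 t -0.026
front [0.5133 0.1545] s 0.5341 t 0.0443
back [0.6362 0.1238] s 0.6479 t -0.0113
back [0.6312 0.1519] s 0.6489 t 0.0173
back [0.6248 0.1801] s 0.6486 t 0.0461
handle [0.4821 0.0233] s 0.4764 t -0.0775
handle [0.47   0.0679] s 0.4738 t -0.0313
handle [0.4572 0.1114] s 0.4703 t 0.0138
```

Emit:
play_rows:
  rows:
    - [[1, -0.003, -0.004, 0.03, 0], [1, -0.003, -0.004, 0.07, 0], [1, -0.003, -0.004, 0.11, 0], [1, -0.003, -0.004, 0.15, 0], [1, -0.003, -0.004, 0.185, 0], [1, -0.003, -0.004, 0.21, 0], [1, -0.003, -0.004, 0.222, 0], [1, -0.003, -0.004, 0.224, 0]]

```text
time_s: 10.35
tcp_pos: [0.5997, 0.0933, 0.1768]
eef_rot: [-179.9, -0.1, 145.0]
contact_force: [-1.1, -0.3, -2.0]
gripper_width: 0.0336
gripper_force: 25.0
```

Emit:
play_rows:
  rows:
    - [[1, 0, 0, 0.002, 0], [1, 0, 0, 0.006, 0], [1, 0, 0, 0.01, 0], [1, 0, 0, 0.013, 0], [1, 0, 0, 0.015, 0], [1, 0, 0, 0.016, 0], [1, 0, 0, 0.016, 0], [1, 0, 0, 0.016, 0]]

```text
time_s: 11.02
tcp_pos: [0.601, 0.094, 0.1701]
eef_rot: [180.0, 0.0, 145.0]
contact_force: [-0.1, -0.7, -1.7]
gripper_width: 0.0335
gripper_force: 25.0
```

Emit:
play_rows:
  rows:
    - [[1, 0, 0, 0.001, 0], [1, 0, 0, 0.002, 0], [1, 0, 0, 0.003, 0], [1, 0, 0, 0.004, 0], [1, 0, 0, 0.004, 0], [1, 0, 0, 0.004, 0], [1, 0, 0, 0.004, 0], [1, 0, 0, 0.004, 0]]

```text
time_s: 11.68
tcp_pos: [0.6009, 0.094, 0.168]
eef_rot: [180.0, 0.0, 145.0]
contact_force: [-1.4, -0.4, -2.5]
gripper_width: 0.034
gripper_force: 25.0
```

Emit:
play_rows:
  rows:
    - [[1, 0, 0, 0.001, 0], [1, 0, 0, 0.002, 0], [1, 0, 0, 0.003, 0], [1, 0, 0, 0.004, 0], [1, 0, 0, 0.004, 0], [1, 0, 0, 0.004, 0], [1, 0, 0, 0.004, 0], [1, 0, 0, 0.004, 0]]

```text
time_s: 12.35
tcp_pos: [0.6015, 0.0937, 0.1677]
eef_rot: [179.9, 0.1, 145.0]
contact_force: [-3.7, -1.5, 7.9]
gripper_width: 0.0332
gripper_force: 25.0
```

Contact is felt at the foot. Opening, then rising.

Emit:
play_rows:
  rows:
    - [[1, 0, 0, -0.002, 0], [0.8, 0, 0, -0.002, 0], [0.5, 0, 0, -0.002, 0], [0.3, 0, 0, -0.002, 0], [0.2, 0, 0, -0.002, 0], [0.2, 0, 0, -0.002, 0], [0.2, 0, 0, -0.002, 0], [0.2, 0, 0, -0.002, 0]]

```text
time_s: 13.02
tcp_pos: [0.6009, 0.094, 0.1669]
eef_rot: [-180.0, -0.0, 145.0]
contact_force: [0.7, -0.1, -0.2]
gripper_width: 0.067
gripper_force: 0.0
```

Emit:
play_rows:
  rows:
    - [[0.2, 0, 0, -0.02, 0], [0.2, 0, 0, -0.06, 0], [0.2, 0, 0, -0.12, 0], [0.2, 0, 0, -0.18, 0], [0.2, 0, 0, -0.24, 0], [0.2, 0, 0, -0.26, 0], [0.2, 0, 0, -0.26, 0], [0.2, 0, 0, -0.26, 0]]

```text
time_s: 13.68
tcp_pos: [0.601, 0.0942, 0.298]
eef_rot: [179.9, 0.0, 145.0]
contact_force: [0.5, -0.1, -1.8]
gripper_width: 0.0703
gripper_force: 0.0
```

Run:
```python
from h import *
s=r.get_state();print(s['tcp_pos'],s['eef_rot'],s['joints'],s['contact_force'])
x,y=.4725*.978+.031*.208,.4725*.208-.031*.978;print(x,y)
p=s['tcp_pos'];e=s['eef_rot'][2]
go((p[0]+x)/2,(p[1]+y)/2,.30,145+56-360+0)
go(x,y,.26,-78)
```

```text
[0.60096126 0.09416163 0.29796106] [1.79903678e+02 3.46313330e-02 1.45006440e+02] [ 2.72751408e+01  1.21381316e+01 -1.70225515e+00 -1.45977159e-02
 -7.60582402e+01 -1.52265167e+02] [ 0.5096802  -0.05156416 -1.75851342]
0.468553 0.067962
row [ 0.0934 -0.0974 -0.0041 -0.6515] dist 0.068
row [ 0.1869 -0.1948  0.0759 -1.594 ] dist 0.14
```

Emit:
play_rows:
  rows:
    - [[0.2, 0.093, -0.097, 0, -0.65], [0.2, 0.093, -0.097, 0, -0.65], [0.2, 0.187, -0.195, 0, -0.65], [0.2, 0.187, -0.195, 0, -0.65], [0.2, 0.187, -0.195, 0, -0.65], [0.2, 0.187, -0.195, 0, -0.65], [0.2, 0.187, -0.195, 0, -0.65], [0.2, 0.187, -0.195, 0, -0.65]]

```text
time_s: 14.35
tcp_pos: [0.4675, 0.0675, 0.2961]
eef_rot: [180.0, -0.1, -158.7]
contact_force: [0.1, -0.2, -0.9]
gripper_width: 0.0703
gripper_force: 0.0
```

Emit:
play_rows:
  rows:
    - [[0.2, 0, 0, 0, -0.65], [0.2, 0, 0, 0, -0.65], [0.2, 0, 0, 0, -0.65], [0.2, 0, 0, 0, -0.65], [0.2, 0, 0, 0, -0.65], [0.2, 0, 0, 0, -0.65], [0.2, 0, 0, 0, -0.65], [0.2, 0, 0, 0, -0.65]]

```text
time_s: 15.02
tcp_pos: [0.4677, 0.0675, 0.2958]
eef_rot: [179.9, -0.1, -102.9]
contact_force: [0.6, 0.1, 0.3]
gripper_width: 0.0703
gripper_force: 0.0
```

Emit:
play_rows:
  rows:
    - [[0.3, 0, 0, 0, -0.294], [0.3, 0, 0, 0, -0.294], [0.3, 0, 0, 0, -0.294], [0.3, 0, 0, 0, -0.294], [0.3, 0, 0, 0, -0.294], [0.3, 0, 0, 0, -0.294], [0.3, 0, 0, 0, -0.294], [0.3, 0, 0, 0, -0.294]]

```text
time_s: 15.68
tcp_pos: [0.4682, 0.0677, 0.2967]
eef_rot: [180.0, -0.0, -78.1]
contact_force: [-0.3, -1.1, 0.0]
gripper_width: 0.0611
gripper_force: 0.0
```

Run:
```python
from h import *
np.set_printoptions(precision=4,suppress=True)
s=r.get_state();print(s['tcp_pos'],s['eef_rot'],s['joints'])
go(.4685,.068,.154,-78)
i=r.camera_info('wrist');w=r.capture('wrist');t=r.capture('top')[:,:,::-1];sc=r.capture('scene')[:,:,::-1]
np.save('w5.npy',i,allow_pickle=True);cv2.imwrite('pics/w5full.png',w[:,:,::-1])
cv2.imwrite('pics/w5.png',np.hstack([cv2.resize(w[:,:,::-1],(440,330)),cv2.resize(sc[150:250,235:355],(360,330))]))
print('handle px',proj('wrist',(.4685,.068,.168),i))
```

```text
[0.4682 0.0677 0.2967] [179.9659  -0.0085 -78.0988] [ 32.1378  -1.2926 -16.9965  -0.004  -74.3311 -20.2355]
row [-0.0005 -0.0006  0.2854 -0.0011] dist 0.143
handle px (np.float64(315.1232337600075), np.float64(231.11667274040758))
```

View pics/w5.png

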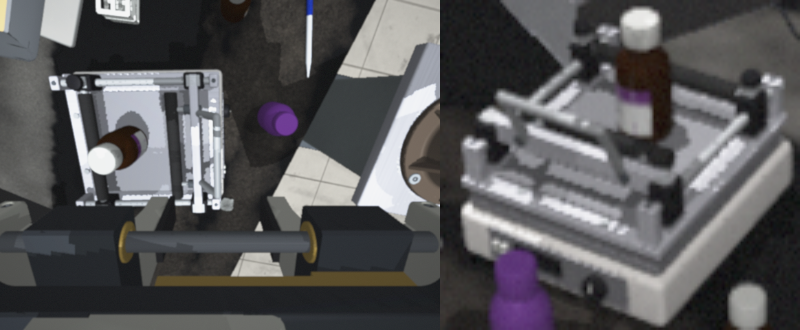

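The bottle stands upright between the bars, and the handle is at about (316,230), as predicted. Descend and grip it.

Emit:
play_rows:
  rows:
    - [[0.3, 0, 0, 0.04, 0], [0.3, 0, 0, 0.1, 0], [0.3, 0, 0, 0.16, 0], [0.3, 0, 0, 0.22, 0], [0.3, 0, 0, 0.26, 0], [0.3, 0, 0, 0.28, 0], [0.3, 0, 0, 0.286, 0], [0.3, 0, 0, 0.286, 0]]

```text
time_s: 16.5
tcp_pos: [0.4686, 0.0677, 0.154]
eef_rot: [180.0, -0.0, -78.0]
contact_force: [-0.0, 0.2, -0.1]
gripper_width: 0.0614
gripper_force: 0.0
```

Emit:
play_rows:
  rows:
    - [[0.5, 0, 0, 0, 0], [0.7, 0, 0, 0, 0], [0.8, 0, 0, 0, 0], [0.85, 0, 0, 0, 0], [0.9, 0, 0, 0, 0], [1, 0, 0, 0, 0], [1, 0, 0, 0, 0], [1, 0, 0, 0, 0]]
  squeeze: 30

```text
time_s: 17.17
tcp_pos: [0.4684, 0.0677, 0.1541]
eef_rot: [-180.0, 0.0, -78.0]
contact_force: [0.2, 0.9, 0.6]
gripper_width: 0.0134
gripper_force: 0.0
```

Emit:
play_rows:
  rows:
    - [[1, 0, 0, 0, 0], [1, 0, 0, 0, 0], [1, 0, 0, 0, 0], [1, 0, 0, 0, 0], [1, 0, 0, 0, 0], [1, 0, 0, 0, 0], [1, 0, 0, 0, 0], [1, 0, 0, 0, 0]]

```text
time_s: 17.83
tcp_pos: [0.4687, 0.0678, 0.1541]
eef_rot: [-180.0, 0.0, -78.0]
contact_force: [4.6, -0.8, -2.0]
gripper_width: 0.0088
gripper_force: 30.0
```

Handle gripped. Shaker +x is tool −y. Seat contact is expected after about 43 mm, so I'll slide 34 mm first, then in small steps.

Emit:
play_rows:
  rows:
    - [[1, 0, -0.008, 0, 0], [1, 0, -0.016, 0, 0], [1, 0, -0.024, 0, 0], [1, 0, -0.032, 0, 0], [1, 0, -0.04, 0, 0], [1, 0, -0.048, 0, 0], [1, 0, -0.054, 0, 0], [1, 0, -0.06, 0, 0]]

```text
time_s: 18.5
tcp_pos: [0.496, 0.0739, 0.154]
eef_rot: [179.8, 0.0, -78.0]
contact_force: [-8.9, 3.6, 8.6]
gripper_width: 0.0088
gripper_force: 30.0
```

Emit:
play_rows:
  rows:
    - [[1, 0, -0.001, 0, 0], [1, 0, -0.002, 0, 0], [1, 0, -0.003, 0, 0], [1, 0, -0.004, 0, 0], [1, 0, -0.005, 0, 0], [1, 0, -0.006, 0, 0], [1, 0, -0.007, 0, 0], [1, 0, -0.008, 0, 0]]

```text
time_s: 19.17
tcp_pos: [0.4997, 0.0748, 0.154]
eef_rot: [179.8, 0.0, -78.0]
contact_force: [-7.8, 3.3, 8.2]
gripper_width: 0.0089
gripper_force: 30.0
```

Sliding baseline is about 7 N. Travel so far is 32 mm.

Emit:
play_rows:
  rows:
    - [[1, 0, -0.002, 0, 0], [1, 0, -0.004, 0, 0], [1, 0, -0.006, 0, 0], [1, 0, -0.008, 0, 0], [1, 0, -0.01, 0, 0], [1, 0, -0.012, 0, 0], [1, 0, -0.014, 0, 0], [1, 0, -0.016, 0, 0]]

```text
time_s: 19.83
tcp_pos: [0.5073, 0.0765, 0.154]
eef_rot: [179.8, 0.0, -78.0]
contact_force: [-9.6, 3.9, 9.4]
gripper_width: 0.0089
gripper_force: 30.0
```

Emit:
play_rows:
  rows:
    - [[1, 0, -0.001, 0, 0], [1, 0, -0.002, 0, 0], [1, 0, -0.003, 0, 0], [1, 0, -0.004, 0, 0], [1, 0, -0.005, 0, 0], [1, 0, -0.006, 0, 0], [1, 0, -0.007, 0, 0], [1, 0, -0.008, 0, 0]]

```text
time_s: 20.5
tcp_pos: [0.5111, 0.0773, 0.154]
eef_rot: [179.8, 0.0, -78.0]
contact_force: [-9.7, 4.5, 10.7]
gripper_width: 0.009
gripper_force: 30.0
```

Emit:
play_rows:
  rows:
    - [[1, 0, -0.001, 0, 0], [1, 0, -0.002, 0, 0], [1, 0, -0.003, 0, 0], [1, 0, -0.004, 0, 0], [1, 0, -0.005, 0, 0], [1, 0, -0.006, 0, 0], [1, 0, -0.006, 0, 0], [1, 0, -0.006, 0, 0]]

```text
time_s: 21.17
tcp_pos: [0.5141, 0.078, 0.154]
eef_rot: [179.8, 0.0, -78.0]
contact_force: [-9.3, 5.0, 9.2]
gripper_width: 0.009
gripper_force: 30.0
```

Emit:
play_rows:
  rows:
    - [[1, 0, -0.001, 0, 0], [1, 0, -0.002, 0, 0], [1, 0, -0.003, 0, 0], [1, 0, -0.004, 0, 0], [1, 0, -0.005, 0, 0], [1, 0, -0.006, 0, 0], [1, 0, -0.007, 0, 0], [1, 0, -0.008, 0, 0]]

```text
time_s: 21.83
tcp_pos: [0.5177, 0.0788, 0.154]
eef_rot: [179.7, 0.1, -78.0]
contact_force: [-11.8, 5.1, 10.9]
gripper_width: 0.0088
gripper_force: 30.0
```

Emit:
play_rows:
  rows:
    - [[1, 0, -0.001, 0, 0], [1, 0, -0.002, 0, 0], [1, 0, -0.003, 0, 0], [1, 0, -0.004, 0, 0], [1, 0, -0.005, 0, 0], [1, 0, -0.006, 0, 0], [1, 0, -0.007, 0, 0], [1, 0, -0.008, 0, 0]]

```text
time_s: 22.5
tcp_pos: [0.5208, 0.0795, 0.154]
eef_rot: [179.7, 0.0, -78.0]
contact_force: [-14.6, 5.3, 14.0]
gripper_width: 0.0086
gripper_force: 30.0
```

The force rises at about 1 N/mm, so the bottle is on the back bar with the springs about 6 mm in. I'll add 2 mm for firmness, then let go.

Emit:
play_rows:
  rows:
    - [[1, 0, -0.001, 0, 0], [1, 0, -0.002, 0, 0], [1, 0, -0.003, 0, 0], [1, 0, -0.004, 0, 0], [1, 0, -0.005, 0, 0], [1, 0, -0.005, 0, 0], [1, 0, -0.005, 0, 0], [1, 0, -0.005, 0, 0]]

```text
time_s: 23.17
tcp_pos: [0.5229, 0.08, 0.154]
eef_rot: [179.6, 0.1, -78.0]
contact_force: [-15.5, 5.4, 13.7]
gripper_width: 0.0092
gripper_force: 30.0
```

Run:
```python
from h import *
np.set_printoptions(precision=4,suppress=True)
s=r.get_state();p=s['tcp_pos'];print(p,s['contact_force'],'s',p[0]*.978+p[1]*.208)
t=r.capture('top')[:,:,::-1];cv2.imwrite('pics/t6.png',t)
w=r.capture('wrist')[:,:,::-1];i=r.camera_info('wrist');cv2.imwrite('pics/w6.png',w)
print('expected cap px',proj('wrist',(.613*.978+.031*.208,.613*.208-.031*.978,.188),i))
k,_,st,c=cv2.connectedComponentsWithStats((w.min(2)>150).astype('u1'))
for a,b in zip(st[1:],c[1:]):
    if a[4]>150:
        q=plane('wrist',*b,.186,i);print(a,b,q[:2],'s',q[0]*.978+q[1]*.208)
```

```text
[0.5229 0.08   0.154 ] [-15.4592   5.3547  13.6628] s 0.5280162095702283
expected cap px (np.float64(106.13972081400448), np.float64(344.57409989515526))
[   0    0   75   37 1882] [42.2944 13.313 ] [ 0.6296 -0.0177] s 0.612081757399866
[ 576    0   23  105 1124] [585.6584  45.298 ] [ 0.4617 -0.0449] s 0.44217272558166737
[ 279   87  143  212 9588] [366.7338 154.2723] [0.5213 0.0024] s 0.5103197186800001
[ 105   89  128  125 7114] [169.6361 129.2665] [0.5886 0.0083] s 0.5773760072048774
[ 236   94   38  206 4374] [258.4225 185.3304] [0.5562 0.0208] s 0.5483399639121749
[  0  97  25  37 680] [ 11.025  115.7529] [0.6405 0.0151] s 0.629534355769011
[  46  132   51  162 3105] [ 73.2477 204.324 ] [0.6203 0.0415] s 0.6152574170359878
[309 204  16  53 765] [316.9111 230.1542] [0.5324 0.0328] s 0.5275273646087517
[283 248  23  38 766] [294.2428 266.9295] [0.5378 0.0489] s 0.5361802069717597
[ 485  249  141   87 6518] [549.3414 300.3673] [0.4358 0.042 ] s 0.43499691979205496
[  60  298   79   39 2331] [ 95.9477 319.0892] [0.6113 0.0876] s 0.6161100908926679
[305 367  17  35 408] [313.7598 382.4706] [0.5194 0.0999] s 0.5287427141078918
[ 477  367   98   49 4284] [524.6625 390.3982] [0.4284 0.0852] s 0.436723998678107
[ 97 383  24  11 230] [108.1739 387.9696] [0.6055 0.1208] s 0.6173220679190775
[ 75 385  21  22 336] [ 84.997  395.1339] [0.6152 0.1267] s 0.6280154073404052
```

Emit:
play_rows:
  rows:
    - [[0.9, 0, 0, 0, 0], [0.8, 0, 0, 0, 0], [0.7, 0, 0, 0, 0], [0.65, 0, 0, 0, 0], [0.65, 0, 0, 0, 0], [0.65, 0, 0, 0, 0], [0.65, 0, 0, 0, 0], [0.65, 0, 0, 0, 0]]

```text
time_s: 23.93
tcp_pos: [0.5266, 0.08, 0.1539]
eef_rot: [180.0, -0.0, -78.0]
contact_force: [-0.1, 0.0, -0.1]
gripper_width: 0.0309
gripper_force: 0.0
```

Emit:
play_rows:
  rows:
    - [[0.65, 0, 0, -0.02, 0], [0.65, 0, 0, -0.05, 0], [0.65, 0, 0, -0.1, 0], [0.65, 0, 0, -0.16, 0], [0.65, 0, 0, -0.22, 0], [0.65, 0, 0, -0.28, 0], [0.65, 0, 0, -0.3, 0], [0.65, 0, 0, -0.3, 0]]

```text
time_s: 24.6
tcp_pos: [0.528, 0.0804, 0.3083]
eef_rot: [-179.6, 0.1, -78.0]
contact_force: [0.7, 0.4, 0.0]
gripper_width: 0.0306
gripper_force: 0.0
```

Emit:
play_rows:
  rows:
    - [[0.65, 0.05, 0.05, 0, 0], [0.65, 0.1, 0.1, 0, 0], [0.65, 0.15, 0.1, 0, 0], [0.65, 0.2, 0.1, 0, 0], [0.65, 0.25, 0.1, 0, 0], [0.65, 0.3, 0.1, 0, 0], [0.65, 0.3, 0.1, 0, 0], [0.65, 0.3, 0.1, 0, 0]]

```text
time_s: 25.27
tcp_pos: [0.5084, -0.0781, 0.3032]
eef_rot: [179.9, 0.0, -78.1]
contact_force: [0.2, -1.0, 0.5]
gripper_width: 0.0306
gripper_force: 0.0
```

Run:
```python
from h import *
np.set_printoptions(precision=4,suppress=True)
s=r.get_state();print(s['tcp_pos'],s['contact_force'],s['time_s'],s['gripper_width'])
U=lambda p:(round(p[0]*.978+p[1]*.208,4),round(-p[0]*.208+p[1]*.978,4))
# expected: cap at s=.613 t=-.033 ; where does it project, and what's there
P=lambda a,b,z:(a*.978-b*.208,a*.208+b*.978,z)
for n in('scene','top','wrist'):
    i=r.camera_info(n);im=r.capture(n)[:,:,::-1];cv2.imwrite(f'pics/{n}7.png',im)
    u,v=map(int,proj(n,P(.613,-.033,.186),i));print(n,'exp',u,v,'handle exp',proj(n,P(.528,-.031,.168),i))
    if 25<u<615 and 25<v<455:
        R=50 if n=='wrist' else 22
        R=min(R,u,v);m=(im[v-R:v+R,u-R:u+R].min(2)>150).astype('u1')
        k,_,st,c=cv2.connectedComponentsWithStats(m)
        for a,b in zip(st[1:],c[1:]):
            if a[4]>40:print(a,b+[u-R,v-R],U(plane(n,*(b+[u-R,v-R]),.188,i)))
t=cv2.imread('pics/top7.png');t0=cv2.imread('pics/top0.png')
print('small/tape diff',np.abs(t[225:268,308:390].astype(int)-t0[225:268,308:390]).mean())
```

```text
[ 0.5084 -0.0781  0.3032] [ 0.1534 -0.9621  0.4902] 25.2667 0.030565609526259696
scene exp 303 154 handle exp (np.float64(284.59162525342174), np.float64(174.34605489389952))
[ 0  4 20 13 88] [289.5909 141.2045] (np.float64(0.6561), np.float64(0.0408))
[17 19 12  8 65] [303.0615 154.1846] (np.float64(0.6111), np.float64(-0.034))
top exp 232 191 handle exp (np.float64(239.7659886402521), np.float64(223.77413331392088))
[  0   0  44  14 377] [228.5411 174.1645] (np.float64(0.6582), np.float64(-0.0336))
wrist exp 176 383 handle exp (np.float64(268.69621489180247), np.float64(372.9139577444456))
small/tape diff 13.54982038192475
```

Emit:
play_rows:
  rows:
    - [[0.65, 0.06, 0, 0, 0], [0.65, 0.12, 0, 0, 0], [0.65, 0.18, 0, 0, 0], [0.65, 0.24, 0, 0, 0], [0.65, 0.3, 0, 0, 0], [0.65, 0.34, 0, 0, 0], [0.65, 0.34, 0, 0, 0], [0.65, 0.34, 0, 0, 0]]

```text
time_s: 26.08
tcp_pos: [0.5443, -0.2432, 0.3033]
eef_rot: [179.9, 0.0, -78.0]
contact_force: [-0.6, 0.6, -0.1]
gripper_width: 0.0308
gripper_force: 0.0
```

Run:
```python
from h import *
np.set_printoptions(precision=4,suppress=True)
P=lambda a,b,z:(a*.978-b*.208,a*.208+b*.978,z)
t=cv2.cvtColor(r.capture('top'),cv2.COLOR_RGB2GRAY).astype(float)
t0=cv2.cvtColor(cv2.imread('pics/top0.png'),cv2.COLOR_BGR2GRAY).astype(float)
S=np.arange(.50,.68,.004)
for nm,im in(('before',t0),('after',t)):
  for lab,b in(('left',(.0,.01,.02,.03)),('right',(-.095,-.085,-.075))):
    pr=[np.mean([im[tuple(int(round(q)) for q in proj('top',P(a,k,.117))[::-1])] for k in b]) for a in S]
    print(nm,lab,' '.join(f'{a:.3f}:{v:.0f}' for a,v in zip(S,pr) if v<110))
s0=cv2.imread('pics/scene0.png').astype(int);s1=r.capture('scene')[:,:,::-1];cv2.imwrite('pics/scene8.png',s1);s1=s1.astype(int)
for n,(x0,y0,x1,y1) in dict(small=(326,232,352,276),tape=(350,282,386,312),empty=(280,240,310,270)).items():print(n,np.abs(s0-s1)[y0:y1,x0:x1].mean())
m=(s1[140:172,292:316].min(2)>140).astype('u1');k,_,st,c=cv2.connectedComponentsWithStats(m)
print([(a,b+[292,140]) for a,b in zip(st[1:],c[1:]) if a[4]>25], r.get_state()['time_s'])
```

```text
before left 0.528:84 0.532:52 0.536:53 0.540:62 0.544:98 0.640:104 0.644:62 0.648:50 0.652:53 0.656:62
before right 0.532:63 0.536:54 0.540:55 0.544:76 0.644:80 0.648:54 0.652:53 0.656:56 0.660:88
after left 0.548:100 0.572:96 0.576:59 0.580:47 0.584:52 0.588:68 0.640:102 0.644:62 0.648:51 0.652:56 0.656:66
after right 
small 3.2721445221445222
tape 27.912654320987656
empty 2.604074074074074
[(array([ 5, 11, 13,  8, 76], dtype=int32), array([302.9737, 154.5789]))] 26.1833
```

Run:
```python
import cv2,numpy as np
s0=cv2.imread('pics/scene0.png').astype(int)
for f in('scene7','scene8'):
    s1=cv2.imread(f'pics/{f}.png').astype(int)
    for n,(x0,y0,x1,y1) in dict(small=(326,232,352,276),tape=(350,282,386,312)).items():
        a=s1[y0:y1,x0:x1].min(2)>150;b=s0[y0:y1,x0:x1].min(2)>150
        print(f,n,np.abs(s0-s1)[y0:y1,x0:x1].mean(),a.sum(),b.sum(),(a&b).sum())
```

```text
scene7 small 11.783216783216783 82 139 82
scene7 tape 8.915123456790123 232 276 232
scene8 small 3.2721445221445222 154 139 139
scene8 tape 27.912654320987656 34 276 34
```

```bash
python3 -c "
from plant import r
print(r.close_job())"
```

```text
the job is handed in; nothing more can be done
None
```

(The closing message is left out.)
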